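# Air a culture dish and start the warming plate

### The arm

A 6-joint arm with a two-finger parallel gripper is mounted at the origin on the work surface. World frame = base frame: x ahead of the robot, y to its left, z up, the work surface at z = 0. Lengths are in m, angles in rad, forces in N, time in s.
With the tool pointing down it reaches from about 0.325 to 0.775 m from the base axis. Payload 5.5 kg.
Tool frame: the origin (TCP) lies at the very end of the fingers, on their centre line; the grasp point (between the pads) lies 19 mm behind it; z points along the fingers, y is the direction in which the jaws open and shut (so a half turn about z gives the same grasp; the last joint's range is limited). The gripper opens to 88 mm and grips with 3 to 60 N. Pads are 20 mm wide; open, the fingers measure 115 mm over their backs; the gripper's body (75 mm by 178 mm) begins 61 mm behind the grasp point.
Start: joints at [1.074, 0.091, 1.231, -0, 1.82, -0.057], TCP at [0.255, 0.543, 0.196] pointing down, gripper open.
Joint ranges: [-2.87, 2.87], [-0.86, 2.18], [0.17, 2.46], [-1.51, 4.65], [0.06, 2.69], [-2.65, 2.65]. Speed limits (rad/s): [2.57, 2.57, 3.01, 3.14, 3.14, 3.14].

### API

Orientations are given as a unit quaternion [w, x, y, z].
In Python, from workcell import r, claw, planner, eyes, workorder gives the robot as it stands. Calls block until the motion is done:
- r.move_pose(position, orientation): joint-space move of the TCP to a pose.
- r.move_linear(position, vel=0.15, rotation=None, contact_N=None): straight line of the TCP; rotation=None keeps the orientation; vel is the mean speed in m/s. With contact_N (N) it stops when the force on the tool has changed by that much, and returns True; else False.
- r.movej(angles): joint-space move.
- claw.grip(opening, grip_force=None): opening from 0.0 (shut) to 1.0 (fully open); grip_force is the grip in N (None keeps the last); returns when the fingers have stopped.
- r.dwell(seconds).
- planner.ik(position, orientation): joint angles nearest the present ones, or None.
- eyes.camera(name): name is "scene" or "top"; returns a dict with "pixels" (384x512x3 uint8, red, green, blue), "K" (3x3 intrinsics, pixels), "k1" (the pictures are not rectified: a ray, as slopes to the right and down, at radius r is drawn at 1 + k1 r^2 times it, then the intrinsics apply), "rvec" (rotation vector, rad) and "tvec" (3), from world to camera coordinates, as OpenCV has them. Camera axes: x right, y down, z forward; pixel columns grow to the right and rows downward; lengths in m; the calibration is good to about 2 mm. A picture is of the moment at which its call begins. There is no depth.
A pose or a line that the arm cannot do raises r.Unreachable and nothing moves.
- workorder.job_done(): hands the job in, once; it reports no verdict.
Readings, each from a call of its own:
- r.get_time_s(): time.
- r.get_joint_pos(): joint angles.
- r.get_joint_vel(): joint speeds.
- r.get_joint_torque(): joint torques, N m.
- r.get_position(): TCP position.
- r.get_tcp_rot(): TCP orientation.
- r.get_wrist_force(): force on the tool from outside, world axes, zero at the start.
- r.get_torque(): the same for the moment, N m.
- r.get_width(): opening from 0.0 (shut) to 1.0 (fully open).
Only numpy, scipy, OpenCV 4.12 (cv2) and the standard library are available. Lean on these libraries where they do the work, as an engineer would, in place of code of your own. Each camera call takes 0.05 s, during which the arm holds its last target.

### The job

Air the covered culture dish on the warming plate: raise one edge of its lid by about a finger's width so that it is just clear of the dish, leaving the opposite edge down low, hold it so for a moment without taking the lid off, and set it back flat and centred. Then turn the black dial until its white pointer stands at the green mark, let go, and press the blue start button fully down and release it. Leave the dish where it stands, and do not disturb the two sample cups or the cuvette rack.

Things in the scene. Friction and masses are not known exactly. Their poses are not given: they have to be found in the camera images.
- warmer: Fixed white bench warming plate, 240 (x) by 400 (y) by 66 mm high; origin at the centre of its underside on the bench, x points away from its front. On its top, the dark plate (200 by 170 mm, top face 70 mm above the bench) is centred at y = +95 mm; the grey control panel (top 66 mm above the bench) with dial and button fills the -y side.
- dish: Loose clear culture dish with amber contents, standing on the dark plate: outer diameter 57 mm, 18 mm high, wall 2 mm, 70 g; origin at the centre of its underside, z up.
- lid: Loose clear lid with pale-blue rim: outer diameter 66 mm, 12 mm high, top and skirt 2 mm thick, 25 g; origin at the centre of the skirt's lower edge, z up. Closed, it rests on the dish's rim: origin 8 mm above the plate, top 20 mm above it, skirt overlapping the dish by 10 mm with 2.5 mm of room all round. It can be gripped across its skirt in any direction.
- dial (a joint): Dial angle, 0 to 4.71 rad, growing clockwise seen from above; friction 0.04 N m, it stays where it is left. Black disc of 48 mm diameter with an upright grip bar, 44 mm long, 14 mm thick, 32 mm high, its top 108 mm above the bench. The bar lies along the pointer direction; one end bears the white pointer stripe. Scale ticks are 15 degrees apart.
- dial_grip (a point): Point on the dial's vertical axis, inside the grip bar, 98 mm above the bench (10 mm below the bar's top; the bar's foot is at 78 mm).
- dial_pointer (a point): Point turning with the dial, in the direction of its white pointer, 38 mm from the axis, 78 mm above the bench.
- green_mark (a point): At the inner tip of the small flat green mark on the dial's scale, 38 mm from the dial's axis; fixed during an episode, at a different angle each time. The dial is set when dial_pointer stands over it; it lies 0.7 to 2.7 rad clockwise of the pointer at the start.
- start (a joint): Travel of the start button, 0 (up) to 0.006 m (fully down); springs back; fully down takes 5 N.
- start_top (a point): Centre of the top face of the round blue button, 28 mm diameter, 22 mm above the control panel, in a black collar 44 mm across and 12 mm high; press straight down.
- cup_a: Sample cup with greenish contents and white lid, 68 mm across, 68 mm high, loose, a bystander; origin at the centre of its underside.
- cup_b: Sample cup with yellowish contents and white lid, 68 mm across, 68 mm high, loose, a bystander; origin at the centre of its underside.
- rack: Clear rack with nine cuvettes, 130 by 70 mm, 49 mm high, loose, a bystander; origin at the centre of its underside.
Things that resemble listed ones, but are neither listed nor needed, are in the scene too. What is meant by the lid is not turquoise, and is the larger of those in its own colour.

How it is judged:
By the outcome, as a careful person would: the job done as asked, in the order asked, and still so for the second after the job is handed in, with the robot touching nothing.
It also fails if it takes over 72 s, if anything falls off the work surface, if the arm or the gripper's body presses on something with over 40 N, if the wrist force passes 120 N, or if a joint passes its speed limit or range.

## Working session

There is one attempt and no reset: what is moved stays moved. The work goes in short steps, each a Python script; the robot and the scene stay as the last script left them, time stands still between calls to the robot, and variables do not carry over. Pictures are saved under pics/ and viewed, and the job is handed in when it is done.

```bash
mkdir -p pics; ls; cat > h.py <<'E'
import numpy as np, cv2
from workcell import r, claw, planner, eyes, workorder
def shot(name,fn=None):
    c=eyes.camera(name); 
    if fn: cv2.imwrite('pics/'+fn,cv2.cvtColor(c['pixels'],cv2.COLOR_RGB2BGR))
    return c
E
python3 - <<'E'
from h import *
for n in ('scene','top'):
    c=shot(n,n+'0.png'); np.savez(n+'0.npz',**{k:np.array(v) for k,v in c.items()})
    R=cv2.Rodrigues(np.array(c['rvec'],float))[0]
    print(n,c['K'],c['k1'],-R.T@np.array(c['tvec']),R)
print(r.get_time_s(),r.get_tcp_rot())
E
```

```text
pics
scene [[439.90254676   0.         240.93584613]
 [  0.         439.90254676 195.39278533]
 [  0.           0.           1.        ]] -0.14089849516948794 [ 1.20543042 -0.56963329  0.78862738] [[ 0.63945546  0.76862554  0.01764906]
 [ 0.48984925 -0.38962051 -0.77989972]
 [-0.59257441  0.50735651 -0.62565561]]
top [[489.14968647   0.         256.24228141]
 [  0.         489.14968647 194.81862372]
 [  0.           0.           1.        ]] 0.07105174687349951 [0.45519026 0.02427141 1.23822699] [[-2.69258362e-04 -9.99979246e-01 -6.43705449e-03]
 [-9.98623364e-01  6.06524155e-04 -5.24500572e-02]
 [ 5.24528728e-02  6.41407039e-03 -9.98602802e-01]]
0.1 [-2.34236123e-04  2.18149646e-01  9.75914941e-01 -8.39475495e-04]
```

View pics/scene0.png

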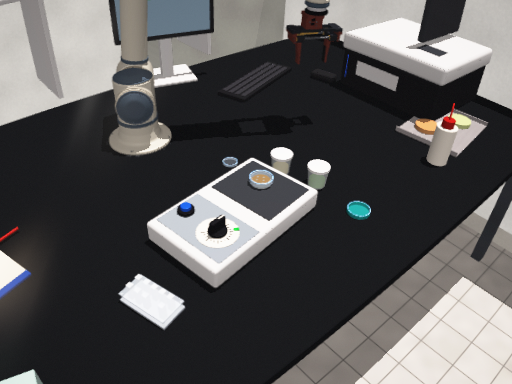

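View pics/top0.png

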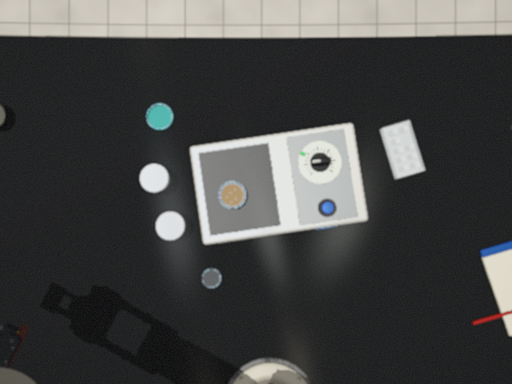

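Lid candidates: one pale-blue on the amber dish (scene 261,180 / top 232,195), one pale-blue and smaller on the bench (scene 230,162 / top 211,278), and one turquoise (scene 359,210 / top 160,116). The one on the dish fits: it is pale-blue, the larger of its colour, and on the warming plate. I'll confirm that in an enlarged crop.

```bash
python3 - <<'E'
import cv2,numpy as np
t=cv2.imread('pics/top0.png'); s=cv2.imread('pics/scene0.png')
a=cv2.resize(t[110:300,140:390],None,fx=3.1,fy=3.1,interpolation=cv2.INTER_CUBIC)[:,:780]
cv2.imwrite('pics/tcrop.png',a)
a=cv2.resize(s[140:280,145:345],None,fx=4,fy=4,interpolation=cv2.INTER_CUBIC)
cv2.imwrite('pics/scrop.png',a)
E
```

```text
(no output)
```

View pics/tcrop.png

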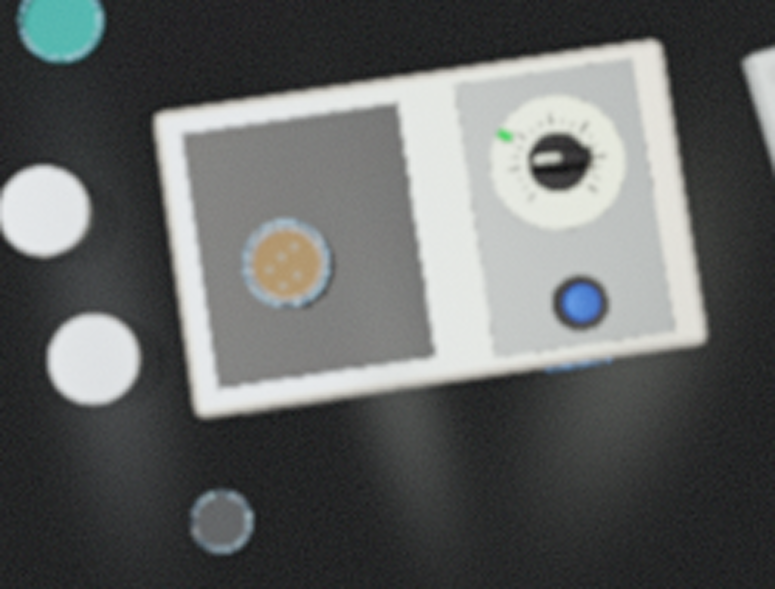

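View pics/scrop.png

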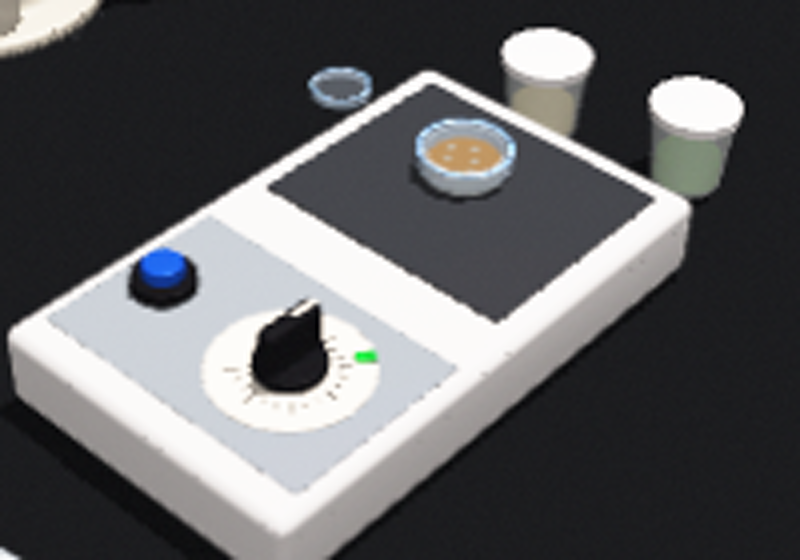

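```bash
cat >> h.py <<'E'
class Cam:
    def __init__(s,c):
        s.img=np.array(c['pixels']); s.K=np.array(c['K'],float); s.d=np.array([float(c['k1']),0,0,0])
        s.rv=np.array(c['rvec'],float); s.t=np.array(c['tvec'],float); s.R=cv2.Rodrigues(s.rv)[0]; s.C=-s.R.T@s.t
        s.hsv=cv2.cvtColor(s.img,cv2.COLOR_RGB2HSV)
    def ray(s,p):
        u=cv2.undistortPoints(np.array(p,float).reshape(-1,1,2),s.K,s.d).reshape(-1,2)
        return np.c_[u,np.ones(len(u))]@s.R
    def plane(s,p,z):
        d=s.ray(p); return s.C+d*((z-s.C[2])/d[:,2])[:,None]
    def proj(s,X):
        return cv2.projectPoints(np.array(X,float).reshape(-1,1,3),s.rv,s.t,s.K,s.d)[0].reshape(-1,2)
    def mask(s,lo,hi,box):
        m=cv2.inRange(s.hsv,np.array(lo),np.array(hi)); o=np.zeros_like(m); x0,y0,x1,y1=box
        o[y0:y1,x0:x1]=m[y0:y1,x0:x1]; return o
def cen(m): 
    y,x=np.nonzero(m); return np.array([x.mean(),y.mean()]),len(x)
def tri(c1,p1,c2,p2):
    d1=c1.ray(p1)[0];d2=c2.ray(p2)[0]
    A=np.c_[d1,-d2]; t=np.linalg.lstsq(A,c2.C-c1.C,rcond=None)[0]
    a=c1.C+t[0]*d1;b=c2.C+t[1]*d2
    return (a+b)/2,np.linalg.norm(a-b)
def load(n): return Cam(np.load(n))
E
python3 - <<'E'
from h import *
np.set_printoptions(precision=4,suppress=True)
S=load('scene0.npz');T=load('top0.npz')
# button
mb=[c.mask((105,150,60),(125,255,255),b) for c,b in ((S,(170,195,205,222)),(T,(310,190,345,220)))]
pb=[cen(m) for m in mb];print('button',pb,tri(S,pb[0][0],T,pb[1][0]))
mg=[c.mask((45,100,60),(80,255,255),b) for c,b in ((S,(225,220,250,240)),(T,(290,140,320,165)))]
pg=[cen(m) for m in mg];print('green',pg,tri(S,pg[0][0],T,pg[1][0]))
# lid rim: bluish
for c,b,n in ((S,(240,165,285,195),'S'),(T,(210,170,255,220),'T')):
    m=c.mask((90,35,90),(125,255,255),b)
    p=np.argwhere(m)[:,::-1]; h=cv2.convexHull(p.astype(np.float32)); e=cv2.fitEllipse(h)
    print(n,len(p),e,p.min(0),p.max(0))
    im=cv2.cvtColor(c.img,cv2.COLOR_RGB2BGR); im[m>0]=(0,0,255)
    cv2.imwrite(f'pics/lid{n}.png',cv2.resize(im[b[1]-8:b[3]+10,b[0]-8:b[2]+8],None,fx=9,fy=9,interpolation=cv2.INTER_NEAREST)[:590,:790])
cv2.imwrite('pics/dialT.png',cv2.resize(cv2.cvtColor(T.img,cv2.COLOR_RGB2BGR)[135:190,290:355],None,fx=10,fy=10,interpolation=cv2.INTER_NEAREST))
cv2.imwrite('pics/dialS.png',cv2.resize(cv2.cvtColor(S.img,cv2.COLOR_RGB2BGR)[205:250,190:246],None,fx=12,fy=12,interpolation=cv2.INTER_NEAREST))
E
```

```text
button [(array([185.3579, 206.8   ]), 95), (array([327.7857, 206.7571]), 70)] (array([ 0.4879, -0.1361,  0.0852]), np.float64(0.0011603658156199782))
green [(array([235.9167, 228.75  ]), 12), (array([302.4286, 153.2857]), 7)] (array([ 0.6162, -0.0787,  0.0714]), np.float64(0.00039994439556141956))
S 116 ((260.5835876464844, 176.68460083007812), (16.016672134399414, 28.23706817626953), 89.79389190673828) [249 169] [273 184]
T 81 ((232.225341796875, 194.7698516845703), (27.844188690185547, 28.853178024291992), 120.9036865234375) [218 181] [246 208]
```

```bash
python3 -c "
import cv2,numpy as np
a=[cv2.imread('pics/'+n+'.png') for n in('lidS','lidT')]
print([x.shape for x in a])
b=[cv2.imread('pics/'+n+'.png') for n in('dialT','dialS')]
f=lambda L:np.hstack([cv2.resize(x,(390,390*x.shape[0]//x.shape[1]),interpolation=0)[:400] if 1 else x for x in L])
def pad(x,h):return cv2.copyMakeBorder(x,0,h-x.shape[0],0,0,0)
for n,L in(('A',a),('B',b)):
  L=[cv2.resize(x,(390,min(590,390*x.shape[0]//x.shape[1])),interpolation=0) for x in L];h=max(x.shape[0] for x in L)
  cv2.imwrite('pics/cmp%s.png'%n,np.hstack([pad(x,h) for x in L]))
"
```

```text
[(432, 549, 3), (590, 549, 3)]
```

View pics/cmpA.png

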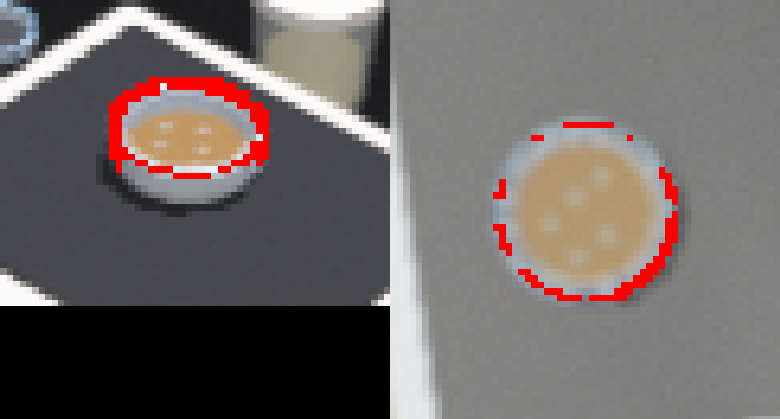

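View pics/cmpB.png

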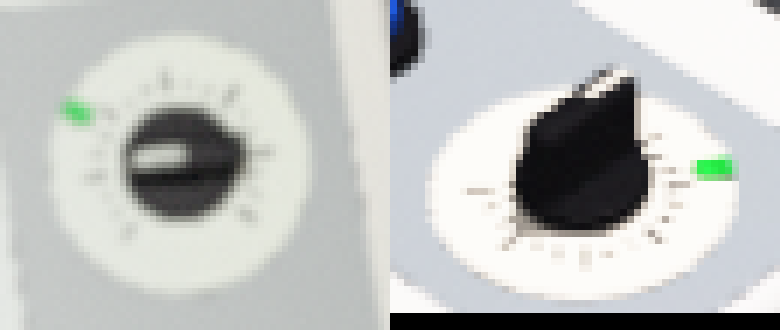

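```bash
python3 - <<'E'
from h import *
np.set_printoptions(precision=4,suppress=True)
S=load('scene0.npz');T=load('top0.npz')
print('lid tri',tri(S,[260.58,176.68],T,[232.2,194.8]), 'planes .09',S.plane([260.58,176.68],.09),T.plane([232.2,194.8],.09))
# dish colour contents (amber) as check
for c,b in ((S,(240,165,285,195)),(T,(210,170,255,220))):
    p,n=cen(c.mask((8,70,90),(25,255,255),b)); print('amber',p,n,c.plane([p],.075))
# warmer: plate corners top view
def quad(c,m):
    k=max(cv2.findContours(m,cv2.RETR_EXTERNAL,cv2.CHAIN_APPROX_NONE)[0],key=cv2.contourArea)
    return cv2.minAreaRect(k),k
m=T.mask((0,0,150),(179,60,255),(185,118,372,250))
m=cv2.morphologyEx(m,cv2.MORPH_CLOSE,np.ones((5,5)))
rt,k=quad(T,m); bx=cv2.boxPoints(rt); P=T.plane(bx,.066); print('warmer T',P)
# undistort contour to plane & minarearect metric
W=T.plane(k.reshape(-1,2),.066)[:,:2].astype(np.float32); print('metric',cv2.minAreaRect(W))
# dial disc : white in grey panel
for c,b,n in ((T,(292,135,348,190),'T'),(S,(190,205,245,250),'S')):
    g=cv2.cvtColor(c.img,cv2.COLOR_RGB2GRAY)
    sat=c.img.astype(int); warm=(sat[...,0]-sat[...,2])  # R-B
    x0,y0,x1,y1=b
    mm=np.zeros_like(g); mm[y0:y1,x0:x1]=((warm[y0:y1,x0:x1]>-2)&(g[y0:y1,x0:x1]>190))*255
    print(n,warm[y0+28,x0:x1:6],g[y0+28,x0:x1:6])
    ks=cv2.findContours(mm,cv2.RETR_EXTERNAL,cv2.CHAIN_APPROX_NONE)[0]; k=max(ks,key=cv2.contourArea)
    h=cv2.convexHull(k); X=c.plane(h.reshape(-1,2),.067)
    A=np.c_[2*X[:,:2],np.ones(len(X))]; s=np.linalg.lstsq(A,(X[:,:2]**2).sum(1),rcond=None)[0]
    print('disc',s[:2],'R',np.sqrt(s[2]+s[0]**2+s[1]**2),cv2.fitEllipse(h), cv2.boundingRect(k))
E
```

```text
lid tri (array([0.5157, 0.0883, 0.091 ]), np.float64(0.0005895078690202764)) planes .09 [[0.5149 0.0896 0.09  ]] [[0.5156 0.0882 0.09  ]]
amber [260.6262 178.3925] 107 [[0.506  0.0986 0.075 ]]
amber [232.0381 194.4913] 289 [[0.5171 0.0894 0.075 ]]
warmer T [[ 0.6339  0.1954  0.066 ]
 [ 0.6919 -0.2014  0.066 ]
 [ 0.4545 -0.2336  0.066 ]
 [ 0.3967  0.159   0.066 ]]
metric ((0.5443400144577026, -0.020022064447402954), (0.23995797336101532, 0.3978797197341919), 8.297221183776855)
T [-1  4  5  7  2  3  1  7  7 -2] [200 208 223 170  80  30  36 225 226 191]
disc [ 0.5927 -0.1007] R 0.07420045856333213 ((306.22076416015625, 162.44456481933594), (56.8143424987793, 77.86325073242188), 96.98519897460938) (292, 135, 53, 55)
S [-11   7   4   6  -3  -2  10   5   5 -12] [209 248 252  60  21  28  88 251 252 209]
disc [ 0.5926 -0.1169] R 0.05314139554460213 ((217.0764617919922, 232.2552947998047), (30.903806686401367, 44.65969467163086), 87.97711944580078) (195, 217, 45, 31)
```

```bash
python3 - <<'E'
from h import *
np.set_printoptions(precision=4,suppress=True)
S=load('scene0.npz');T=load('top0.npz')
def circ(X):
    A=np.c_[2*X[:,:2],np.ones(len(X))]; s=np.linalg.lstsq(A,(X[:,:2]**2).sum(1),rcond=None)[0]
    return s[:2],np.sqrt(s[2]+s[0]**2+s[1]**2)
D=[]
for c,b,n,th in ((T,(292,135,346,188),'T',212),(S,(190,213,245,250),'S',230)):
    g=cv2.GaussianBlur(c.img,(3,3),0).astype(int); x0,y0,x1,y1=b
    mm=np.zeros(g.shape[:2],np.uint8); q=g[y0:y1,x0:x1]
    mm[y0:y1,x0:x1]=((q.mean(2)>th)&(q[...,0]-q[...,2]>-3))*255
    k=max(cv2.findContours(mm,cv2.RETR_EXTERNAL,cv2.CHAIN_APPROX_NONE)[0],key=cv2.contourArea)
    h=cv2.convexHull(k); X=c.plane(h.reshape(-1,2),.066); ce,R=circ(X); res=np.hypot(*(X[:,:2]-ce).T)-R
    print(n,cv2.boundingRect(k),ce,R,np.abs(res).max()); D.append(ce)
# stripe
for c,b,n,th in ((T,(308,155,325,166),'T',120),(S,(204,213,222,226),'S',150)):
    g=cv2.cvtColor(c.img,cv2.COLOR_RGB2GRAY); x0,y0,x1,y1=b
    print(n); print(g[y0:y1,x0:x1])
E
```

```text
T (298, 141, 43, 43) [ 0.596  -0.1195] 0.05113545497946665 0.0010409567458376928
S (196, 218, 44, 30) [ 0.5914 -0.1163] 0.052170481833838094 0.002365757447356391
T
[[218 220 226 218 191 146  94  67  61  61  58  55  58  59  52  55  64]
 [223 226 222 200 153  95  67  58  60  58  60  54  57  56  54  53  51]
 [216 224 213 171 107  62  55  52  54  53  52  49  50  51  47  46  49]
 [219 219 196 138  71  54  65  67  75  80  85  85  73  57  51  50  47]
 [225 215 172 105  86 112 132 144 150 156 159 154 127  81  60  57  58]
 [225 212 158 104 139 179 193 198 199 201 198 191 160 105  63  61  62]
 [226 212 160 123 164 200 206 201 195 190 189 177 148  99  61  58  55]
 [228 215 167 125 144 172 174 161 148 142 137 120  98  64  44  48  43]
 [224 214 170 112  93 102 101  91  80  70  70  57  47  36  30  29  30]
 [223 216 174 107  48  38  37  33  32  24  26  23  25  25  18  28  33]
 [226 221 186 122  51  32  33  36  33  33  31  36  33  35  41  40  50]]
S
[[210 210 210 209 211 211 209 211 210 210 210 210 210 210 210 210 210 208]
 [211 210 210 211 210 209 210 210 210 210 210 209 210 210 210 205 201 180]
 [210 210 210 210 211 210 210 209 211 210 211 211 210 210 206 159  96 156]
 [210 209 209 210 210 211 210 210 211 210 212 213 207 201 162 135 205 245]
 [210 210 210 210 210 211 215 216 221 224 231 230 175  82 146 239 246 199]
 [210 210 214 217 221 230 239 243 249 251 250 226 105 119 233 227 108  31]
 [214 221 236 243 249 252 252 252 251 228 103  27  29  28  45  45  30  25]
 [235 249 252 252 252 252 251 249 227 106  29  27  29  33  32  30  23  18]
 [251 252 252 252 252 251 228 104  27  29  31  32  33  33  27  18  17  16]
 [252 252 252 252 251 231 108  30  32  33  34  34  30  23  18  17  18  16]
 [252 252 252 252 244 161  27  30  33  36  32  27  20  16  15  15  15  18]
 [252 252 252 252 235 109  19  27  31  30  23  18  18  15  16  18  15  16]
 [252 252 252 252 234 103  15  19  22  22  20  16  15  15  16  14  15  14]]
```

```bash
python3 - <<'E'
from h import *
np.set_printoptions(precision=4,suppress=True)
S=load('scene0.npz');T=load('top0.npz')
ax=np.array([.5955,-.1190])
g=cv2.cvtColor(T.img,cv2.COLOR_RGB2GRAY).astype(float)
x0,y0,x1,y1=312,158,322,164
q=np.clip(g[y0:y1,x0:x1]-70,0,None)
pts=[]
for j in range(1,x1-x0-1): pts.append([x0+j,y0+(q[:,j]*np.arange(y1-y0)).sum()/q[:,j].sum()])
pts=np.array(pts); P=T.plane(pts,.108)[:,:2]; print(pts,P)
d=P[0]-P[-1]; l=cv2.fitLine(P.astype(np.float32),cv2.DIST_L2,0,.01,.01).ravel(); v=l[:2]*np.sign(l[:2]@d)
print('line ang',np.degrees(np.arctan2(v[1],v[0])),'offset of axis from line',np.cross(v,ax-P.mean(0)))
print('tip->axis ang',[np.degrees(np.arctan2(*(p-ax)[::-1])) for p in P], [np.linalg.norm(p-ax) for p in P])
G=.066
for c,p in ((T,[302.43,153.29]),(S,[235.92,228.75])):
    X=c.plane([p],.067)[0,:2]; print('green',X,np.linalg.norm(X-ax),np.degrees(np.arctan2(*(X-ax)[::-1])))
print('axis px',T.proj([*ax,.108]),S.proj([*ax,.108]),S.proj([*ax,.066]))
# S stripe corners: tip centre
for a in (75,80,85,90,95,100):
    p=np.array([*(ax+.022*np.array([np.cos(np.radians(a)),np.sin(np.radians(a))])),.108]); print(a,S.proj(p),T.proj(p))
cv2.imwrite('pics/dS.png',cv2.resize(cv2.cvtColor(S.img,cv2.COLOR_RGB2BGR)[205:240,200:240],None,fx=18,fy=16,interpolation=cv2.INTER_NEAREST))
E
```

```text
[[313.     160.9349]
 [314.     160.8224]
 [315.     160.6787]
 [316.     160.5176]
 [317.     160.3771]
 [318.     160.3206]
 [319.     160.2467]
 [320.     160.2773]] [[ 0.5931 -0.1   ]
 [ 0.5934 -0.1023]
 [ 0.5937 -0.1047]
 [ 0.5941 -0.107 ]
 [ 0.5944 -0.1093]
 [ 0.5945 -0.1116]
 [ 0.5947 -0.1139]
 [ 0.5946 -0.1162]]
line ang 95.82587583317309 offset of axis from line -0.0003339006329040751
tip->axis ang [np.float64(97.17629449244559), np.float64(97.29234152792505), np.float64(97.16117253276856), np.float64(96.79000324588759), np.float64(96.52053674145442), np.float64(97.57150158604419), np.float64(99.11872046992485), np.float64(107.79643166447667)] [np.float64(0.0191192307466013), np.float64(0.016792627689792193), np.float64(0.014456773077907128), np.float64(0.012116209937487861), np.float64(0.009782243472927601), np.float64(0.007473211095702748), np.float64(0.005162445793443345), np.float64(0.0029281687821120753)]
green [ 0.6166 -0.0793] 0.04498656361104524 61.990050372661756
green [ 0.6127 -0.0756] 0.04670583591372287 68.41084958028857
axis px [[321.2051 159.8899]] [[216.8515 219.8248]] [[217.1601 233.001 ]]
75 [[225.6001 217.2972]] [[311.9955 157.4658]]
80 [[225.2426 216.8058]] [[311.82   158.2708]]
85 [[224.8227 216.3384]] [[311.7158 159.0882]]
90 [[224.3439 215.8983]] [[311.6838 159.9118]]
95 [[223.8097 215.4888]] [[311.7242 160.7354]]
100 [[223.2243 215.1126]] [[311.8368 161.5526]]<stdin>:12: DeprecationWarning: Arrays of 2-dimensional vectors are deprecated. Use arrays of 3-dimensional vectors instead. (deprecated in NumPy 2.0)
```

View pics/dS.png

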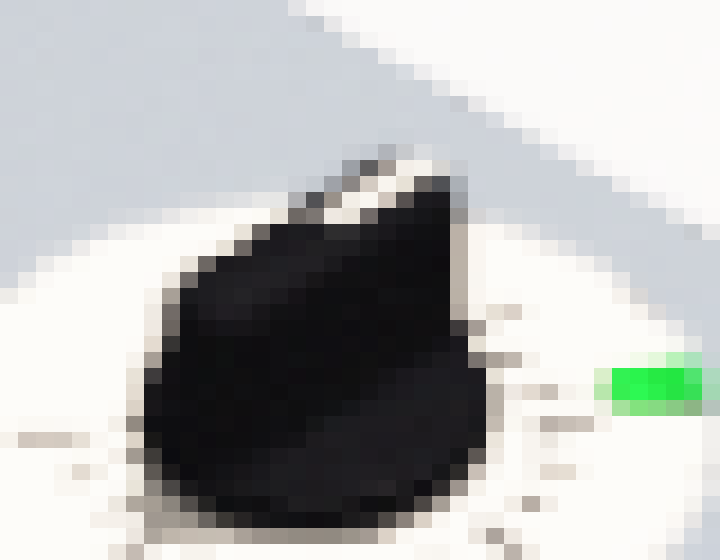

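```bash
cat >> h.py <<'E'
from scipy.spatial.transform import Rotation as Ro
def quat(M): q=Ro.from_matrix(M).as_quat(); return [float(q[3]),*map(float,q[:3])]
def down(yaw):  # tool y at world angle yaw (rad)
    y=np.array([np.cos(yaw),np.sin(yaw),0]); z=np.array([0,0,-1.]); return np.c_[np.cross(y,z),y,z]
LID=np.array([.5155,.0886]); PHI=np.radians(9.7); LZ=.0755
U=np.array([np.cos(PHI),np.sin(PHI),0]); Wd=np.array([-np.sin(PHI),np.cos(PHI),0])
def lidpose(th,lift=0,shift=0):
    c=np.array([*LID,LZ]); piv=np.array([*LID,.088])+.0295*Wd
    Rt=Ro.from_rotvec(-U*th)
    return piv+Rt.apply(c-piv)+np.array([0,0,lift])+shift*Wd, quat(Rt.as_matrix()@down(PHI))
E
python3 - <<'E'
from h import *
np.set_printoptions(precision=3,suppress=True)
for a in [(0,),(np.radians(13.5),.001,.0012)]:
    p,q=lidpose(*a); print(p,q,planner.ik(list(p),q))
for yaw in (6.5,-27.4):
    print(planner.ik([.596,-.119,.09],quat(down(np.radians(yaw)))))
print(planner.ik([.489,-.136,.082],quat(down(0))))
print(planner.ik([.5155,.0886,.17],quat(down(PHI))))
E
```

```text
[0.515 0.089 0.075] [0.0, 0.6447909042608299, 0.7643590058228537, 0.0] [ 0.105 -0.107  1.64  -0.     1.608 -0.064]
[0.516 0.088 0.084] [0.08984076826787839, 0.6403215083528739, 0.7590608184721028, -0.0757870447913037] [ 0.271 -0.086  1.625 -0.235  1.626  0.091]
[-0.253  0.116  1.391 -0.     1.635 -0.366]
[-0.253  0.116  1.391 -0.     1.635  0.225]
[-0.338 -0.152  1.67  -0.     1.623 -0.338]
[ 0.105 -0.12   1.485 -0.     1.776 -0.064]
```

```bash
python3 - <<'E'
from h import *
np.set_printoptions(precision=4,suppress=True)
claw.grip(1.0)
p,q=lidpose(0)
r.move_pose([p[0],p[1],.17],q)
print(r.move_linear([p[0],p[1],.11],vel=.1,contact_N=8))
print(r.move_linear(list(p),vel=.04,contact_N=5), r.get_position(), p)
c=shot('scene','s1.png')
f0=np.array(r.get_wrist_force())
claw.grip(0.70,5); print(r.get_width(),np.array(r.get_wrist_force())-f0)
print(r.get_time_s())
shot('top','t1.png')
E
python3 -c "
import cv2
cv2.imwrite('pics/s1c.png',cv2.resize(cv2.imread('pics/s1.png')[110:230,200:340],None,fx=5,fy=5,interpolation=2))"
```

```text
False
False [0.5157 0.0886 0.0759] [0.5155 0.0886 0.0755]
0.6984136450687342 [-0.2295  0.8228  0.3581]
4.6333
```

View pics/s1c.png

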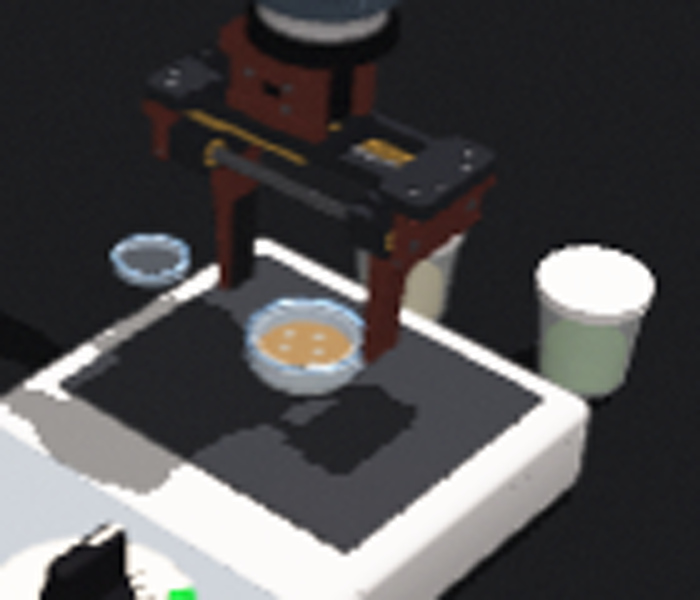

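```bash
python3 - <<'E'
from h import *
c=shot('scene','s2.png'); print(r.get_width(),r.get_position(),r.get_wrist_force())
cv2.imwrite('pics/s2c.png',cv2.resize(cv2.cvtColor(c['pixels'],4)[130:210,220:310],None,fx=7,fy=7,interpolation=2))
E
```

```text
0.7024291265916016 [0.51549314 0.0886039  0.07548247] [-0.26553445 -0.14686388  0.26608424]
```

View pics/s2c.png

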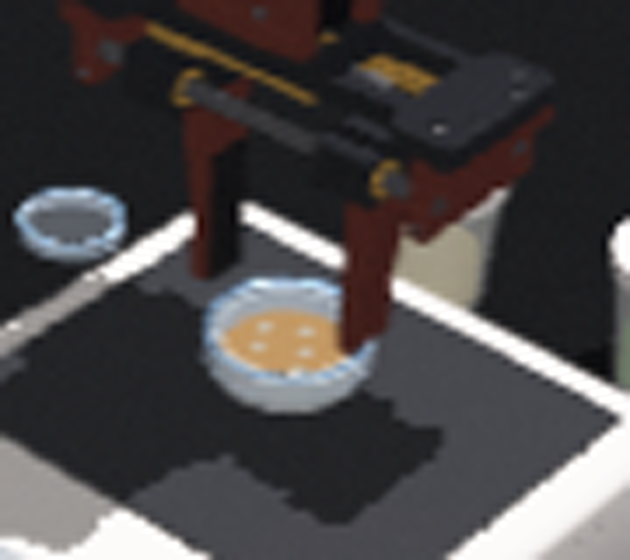

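```bash
python3 - <<'E'
from h import *
np.set_printoptions(precision=4,suppress=True)
claw.grip(1.0); p,q=lidpose(0)
f0=np.array(r.get_wrist_force())
hit=r.move_linear([p[0],p[1],.0715],vel=.015,contact_N=4); print(hit,r.get_position(),np.array(r.get_wrist_force())-f0)
c=shot('scene','s3.png'); print(r.get_time_s())
cv2.imwrite('pics/s3c.png',cv2.resize(cv2.cvtColor(c['pixels'],4)[130:210,220:310],None,fx=7,fy=7,interpolation=2))
S=load('scene0.npz')
for d in (-.051,-.044,.044,.051): print(d,(S.proj(p+d*U-[0,0,.004])-[220,130])*7)
E
```

```text
False [0.5154 0.0886 0.0713] [-0.1421  0.3158 -0.6034]
5.8083
-0.051 [[180.3162 315.0446]]
-0.044 [[193.9071 322.0412]]
0.044 [[371.5727 413.606 ]]
0.051 [[386.2589 421.1835]]
```

View pics/s3c.png

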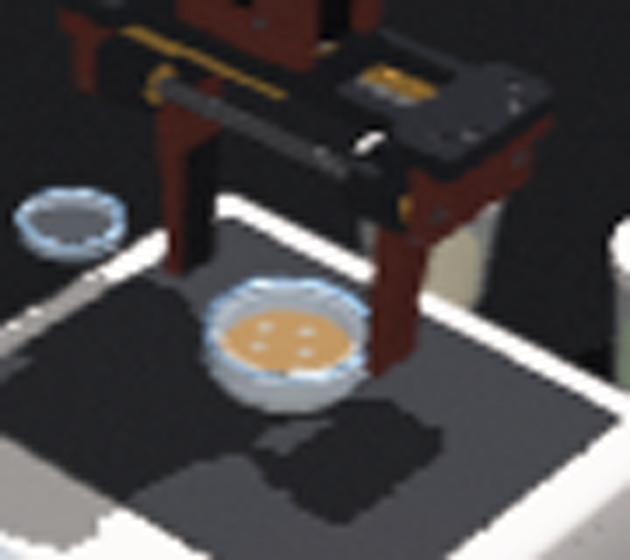

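```bash
python3 - <<'E'
from h import *
c=shot('top','t3.png'); T=Cam(c)
cv2.imwrite('pics/t3c.png',cv2.resize(cv2.cvtColor(c['pixels'],4)[130:260,170:310],None,fx=5,fy=5,interpolation=2))
p,q=lidpose(0)
for z in (.0713,.15,.2): print(z,(T.proj([p[0],p[1],z])-[170,130])*5)
E
```

```text
0.0713 [[312.27634114 326.22289354]]
0.15 [[302.56289279 317.11502841]]
0.2 [[295.62865252 310.61339454]]
```

View pics/t3c.png

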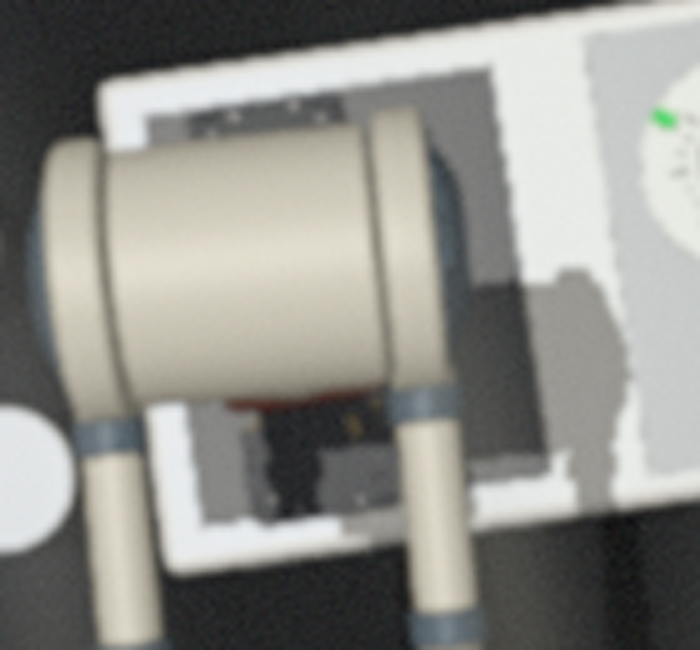

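The picture shows both fingertips about 20 mm above where the reported TCP puts them (near tip at crop 393,370, predicted 380,417). The jaws also closed to 61 mm without meeting the 66 mm lid. I'll check this with a gentle touch on the plate.

```bash
python3 - <<'E'
from h import *
np.set_printoptions(precision=4,suppress=True)
p,q=lidpose(0)
f0=np.array(r.get_wrist_force())
hit=r.move_linear([p[0],p[1],.045],vel=.012,contact_N=3); f=np.array(r.get_wrist_force())-f0;P=r.get_position()
print(hit,P,f,r.get_torque()); 
c=shot('scene','s4.png'); print(r.get_time_s())
cv2.imwrite('pics/s4c.png',cv2.resize(cv2.cvtColor(c['pixels'],4)[130:210,220:310],None,fx=7,fy=7,interpolation=2))
E
```

```text
False [0.5156 0.0886 0.0451] [-0.7054  1.0018  0.3281] [-0.0107  0.0756  0.0118]
8.2667
```

View pics/s4c.png

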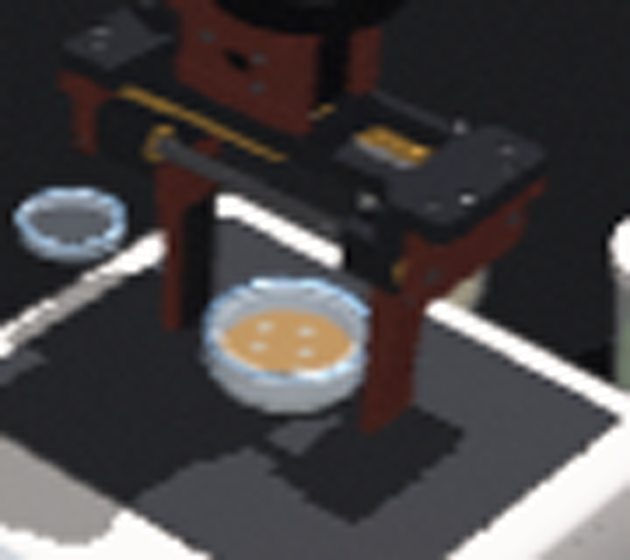

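```bash
python3 - <<'E'
from h import *
S=load('scene0.npz'); p,_=lidpose(0)
for z in (.060,.070,.075,.08):
  for nm,d in (('near',(.044,.0575)),('far',(-.0575,-.044))):
    print(z,nm,[((S.proj([*(p+a*U+b*Wd)[:2],z])-[220,130])*7).round().ravel().tolist() for a in d for b in (-.01,.01)])
E
```

```text
0.06 near [[354.0, 449.0], [385.0, 425.0], [382.0, 464.0], [414.0, 440.0]]
0.06 far [[151.0, 343.0], [183.0, 321.0], [177.0, 357.0], [209.0, 334.0]]
0.07 near [[355.0, 429.0], [387.0, 405.0], [384.0, 444.0], [415.0, 419.0]]
0.07 far [[151.0, 323.0], [184.0, 301.0], [177.0, 336.0], [210.0, 314.0]]
0.075 near [[356.0, 418.0], [388.0, 394.0], [385.0, 433.0], [416.0, 409.0]]
0.075 far [[152.0, 312.0], [184.0, 290.0], [178.0, 326.0], [210.0, 304.0]]
0.08 near [[357.0, 408.0], [389.0, 384.0], [386.0, 423.0], [417.0, 398.0]]
0.08 far [[152.0, 302.0], [185.0, 280.0], [178.0, 316.0], [211.0, 294.0]]
```

```bash
python3 - <<'E'
from h import *
np.set_printoptions(precision=4,suppress=True)
p,q=lidpose(0)
f0=np.array(r.get_wrist_force())
hit=r.move_linear([p[0],p[1],.037],vel=.008,contact_N=3); f=np.array(r.get_wrist_force())-f0;P=r.get_position()
print(hit,P,f); r.dwell(.2); print(r.get_position(),np.array(r.get_wrist_force())-f0,r.get_time_s())
E
```

```text
True [0.5156 0.0886 0.0435] [ 0.3553 -0.6841  4.1144]
[0.5156 0.0886 0.0436] [-1.2378  0.3183  5.8598] 8.9
```

Contact came at TCP reading 0.0435, though the plate is at 0.070. The real fingertips are therefore 26.5 mm higher than reported. To see whether that error lies along the tool or is a world z offset, I'll tilt the gripper in free air and look.

```bash
python3 - <<'E'
from h import *
np.set_printoptions(precision=4,suppress=True)
p,q=lidpose(0)
r.move_linear([p[0],p[1],.11],vel=.12)
th=np.radians(30); Rt=Ro.from_rotvec(-U*th)
r.move_linear([p[0],p[1],.12],vel=.05,rotation=quat(Rt.as_matrix()@down(PHI)))
r.dwell(.3)
P=np.array(r.get_position()); Q=r.get_tcp_rot(); print(P,Q,r.get_time_s())
c=shot('scene','s5.png'); S=Cam(c)
M=Ro.from_quat([Q[1],Q[2],Q[3],Q[0]]).as_matrix()
im=cv2.resize(cv2.cvtColor(c['pixels'],4)[110:210,220:310],None,fx=6,fy=6,interpolation=2)
for off,col in ((-M[:,2]*.0265,(0,255,0)),(np.array([0,0,.0265]),(255,0,255))):
  for a in (-.0575,-.044,.044,.0575):
    for b in (-.01,.01):
      u=((S.proj(P+off+a*M[:,1]+b*M[:,0])[0]-[220,110]+.5)*6); cv2.circle(im,tuple(int(x) for x in u),3,col,1)
cv2.imwrite('pics/s5c.png',im)
E
```

```text
[0.5158 0.0877 0.1206] [ 0.1977  0.6237  0.7377 -0.1664] 10.5833
```

View pics/s5c.png

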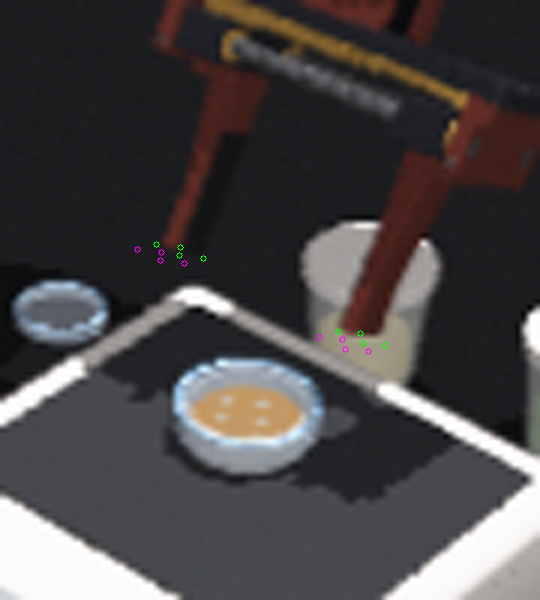

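The tip corners match the along-tool hypothesis (green). So the fingers are 26.5 mm shorter than the reported TCP, and I'll compensate along the tool axis.

```bash
cat >> h.py <<'E'
OFF=.0265
def Mq(q): return Ro.from_quat([q[1],q[2],q[3],q[0]]).as_matrix()
def cmd(tip,q): return [float(v) for v in np.array(tip)+OFF*Mq(q)[:,2]]
def lp(*a):
    p,q=lidpose(*a); return cmd(p,q),q
E
python3 - <<'E'
from h import *
np.set_printoptions(precision=4,suppress=True)
p,q=lp(0)
r.move_linear([p[0],p[1],.10],vel=.08,rotation=q)
print(r.move_linear(p,vel=.05,contact_N=5), r.get_position(), p)
f0=np.array(r.get_wrist_force())
claw.grip(0.70,5); r.dwell(.2);print(r.get_width(),np.array(r.get_wrist_force())-f0,r.get_time_s())
c=shot('scene','s6.png')
cv2.imwrite('pics/s6c.png',cv2.resize(cv2.cvtColor(c['pixels'],4)[130:210,220:310],None,fx=7,fy=7,interpolation=2))
E
```

```text
False [0.5158 0.0886 0.0495] [0.5155, 0.0886, 0.04899999999999999]
0.7626692809216574 [-0.4222 -0.1887  1.2588] 13.1333
```

View pics/s6c.png

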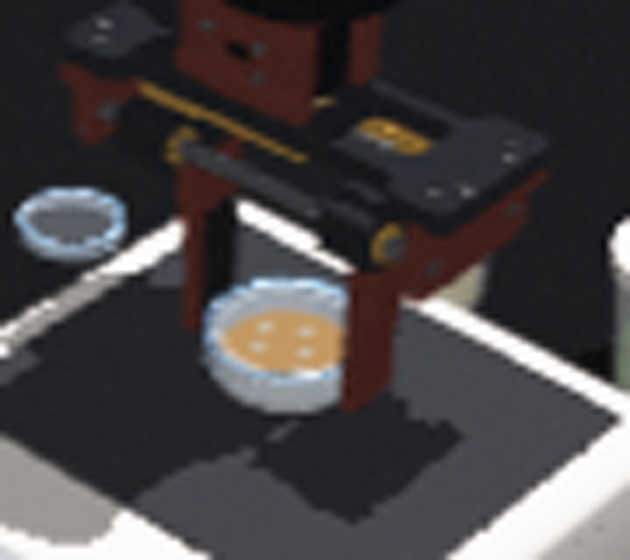

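```bash
python3 - <<'E'
from h import *
np.set_printoptions(precision=4,suppress=True)
p,q=lp(0,.0015,0); r.move_linear(p,vel=.02)
for k in (1,2,3,4):
    p,q=lp(np.radians(13.5*k/4),.0012,.0012*k/4); r.move_linear(p,vel=.02,rotation=q)
r.dwell(.8); print(r.get_width(),r.get_position(),p,r.get_wrist_force(),r.get_time_s())
c=shot('scene','s7.png')
cv2.imwrite('pics/s7c.png',cv2.resize(cv2.cvtColor(c['pixels'],4)[140:205,230:295],None,fx=9,fy=9,interpolation=2))
E
```

```text
0.762229850364457 [0.5167 0.0817 0.0582] [0.5166944686991387, 0.08161207029488181, 0.058164211338239825] [ 0.2554 -0.0181 -0.309 ] 15.3583
```

View pics/s7c.png

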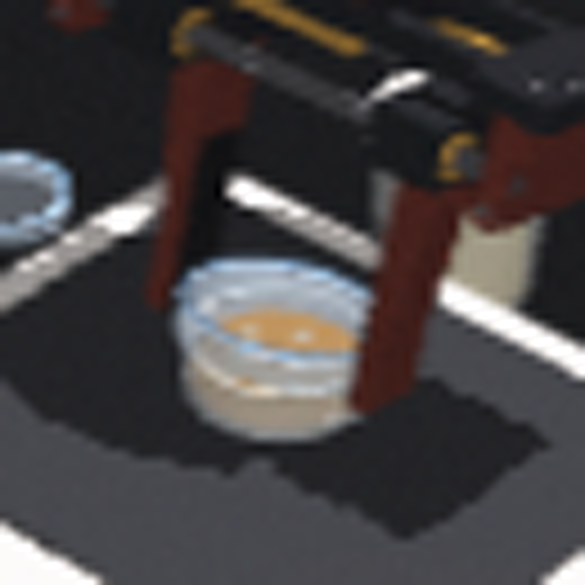

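```bash
python3 - <<'E'
from h import *
S=load('scene0.npz'); C=np.array([*LID,0]); th=np.radians(13.5)
f=lambda X:((S.proj(X)[0]-[230,140]+.5)*9).round(0).tolist()
# front-most direction toward camera
piv=C+[0,0,.088]+.0295*Wd; Rt=Ro.from_rotvec(-U*th)
for nm,d in (('-W',-Wd),('cam',(S.C-C)*[1,1,0]/np.linalg.norm((S.C-C)[:2]))):
  print(nm,'dish rim',f(C+.0285*d+[0,0,.088]),'dish foot',f(C+.0285*d+[0,0,.07]),
   'tilt: skirt bottom',f(piv+Rt.apply(C+.033*d+[0,0,.078]-piv)+[0,0,.0012]+.0012*Wd),'top',f(piv+Rt.apply(C+.033*d+[0,0,.09]-piv)+[0,0,.0012]+.0012*Wd), 'flat bottom',f(C+.033*d+[0,0,.078]),'flat top',f(C+.033*d+[0,0,.09]))
  print((piv+Rt.apply(C+.033*d+[0,0,.078]-piv)+[0,0,.0012])[2])
E
```

```text
-W dish rim [218.0, 385.0] dish foot [216.0, 433.0] tilt: skirt bottom [210.0, 374.0] top [218.0, 338.0] flat bottom [207.0, 419.0] flat top [209.0, 386.0]
0.09406663603701733
cam dish rim [275.0, 400.0] dish foot [272.0, 448.0] tilt: skirt bottom [276.0, 396.0] top [284.0, 360.0] flat bottom [273.0, 436.0] flat top [275.0, 404.0]
0.09254384359980368
```

Lid's near edge top sits at crop (284,360), exactly as predicted for a 16 mm raise (~6 mm above the rim); far edge is still down. I'll hold a moment longer, then set it back.

```bash
python3 - <<'E'
from h import *
np.set_printoptions(precision=4,suppress=True)
r.dwell(.7)
for k in (3,2,1,0):
    p,q=lp(np.radians(13.5*k/4),.0012,.0012*k/4); r.move_linear(p,vel=.02,rotation=q)
f0=np.array(r.get_wrist_force())
p,q=lp(0,-.0002,0); print(r.move_linear(p,vel=.01,contact_N=3),r.get_position(),np.array(r.get_wrist_force())-f0)
claw.grip(1.0); r.dwell(.1)
r.move_linear([p[0],p[1],.12],vel=.12)
# move to above dial, as next step
q=quat(down(np.radians(6.5))); r.move_pose(cmd([.596,-.119,.15],q),q)
np.savez('scene1.npz',**{k:np.array(v) for k,v in shot('scene','s8.png').items()})
np.savez('top1.npz',**{k:np.array(v) for k,v in shot('top','t8.png').items()})
print(r.get_time_s())
for n,b0 in (('scene',(240,165,285,195)),('top',(210,170,255,220))):
  for k in '01':
    c=load(n+k+'.npz'); m=c.mask((90,35,90),(125,255,255),b0); p=np.argwhere(m)[:,::-1]
    e=cv2.fitEllipse(cv2.convexHull(p.astype(np.float32))); a=cen(c.mask((8,70,90),(25,255,255),b0)); print(n,k,np.array(e[0]),e[1],p.min(0),p.max(0),'amber',a)
a=[cv2.resize(cv2.cvtColor(load('%s.npz'%n).img,4)[y:y+50,x:x+55],None,fx=7,fy=7,interpolation=2) for n,x,y in (('scene0',234,155),('scene1',234,155),)]
b=[cv2.resize(cv2.cvtColor(load('%s.npz'%n).img,4)[y:y+40,x:x+55],None,fx=7,fy=7,interpolation=2) for n,x,y in (('top0',205,175),('top1',205,175))]
cv2.imwrite('pics/ba.png',np.vstack([np.hstack(a)[:320],np.hstack(b)]))
E
```

```text
True [0.5157 0.0887 0.0491] [ 0.0951 -0.6378  4.0732]
19.85
scene 0 [260.5836 176.6846] (16.016672134399414, 28.23706817626953) [249 169] [273 184] amber (array([260.6262, 178.3925]), 107)
scene 1 [262.5556 176.8205] (17.182708740234375, 22.426109313964844) [255 169] [273 184] amber (array([261.8132, 178.5934]), 91)
top 0 [232.2253 194.7699] (27.844188690185547, 28.853178024291992) [218 181] [246 208] amber (array([232.0381, 194.4913]), 289)
top 1 [232.1351 194.6537] (27.862180709838867, 28.859312057495117) [218 181] [246 208] amber (array([232.2042, 194.4879]), 289)
```

View pics/ba.png

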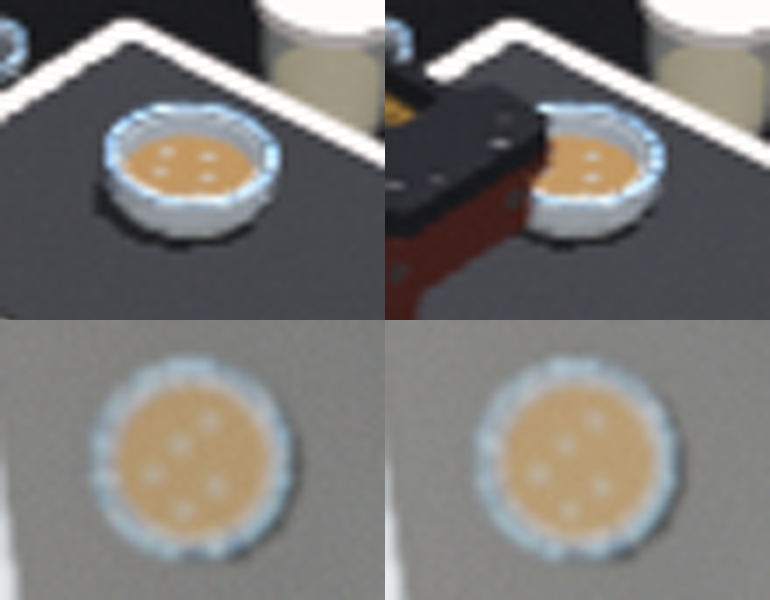

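View pics/s8.png

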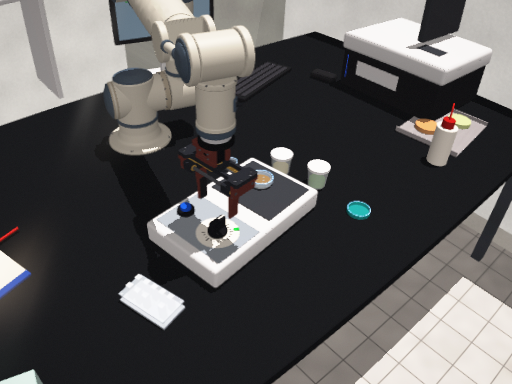

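Lid and dish are back within 0.1 px (top: lid 232.1,194.7, amber 232.2,194.5), flat and centred. Now the dial.

```bash
python3 - <<'E'
from h import *
np.set_printoptions(precision=4,suppress=True)
# green angle refined
for n,b,D in (('top0',(292,140,315,165),(.596,-.1195)),('scene0',(226,220,246,240),(.5914,-.1163))):
    c=load(n+'.npz'); q=c.img.astype(float); w=np.clip(q[...,1]-np.maximum(q[...,0],q[...,2])-12,0,None); x0,y0,x1,y1=b
    w=w[y0:y1,x0:x1]; yy,xx=np.mgrid[y0:y1,x0:x1]; p=[(w*xx).sum()/w.sum(),(w*yy).sum()/w.sum()]
    X=c.plane([p],.066)[0,:2]-D; print(n,p,np.hypot(*X),np.degrees(np.arctan2(X[1],X[0])))
ax=[.5955,-.1193]
yaw=np.radians(6.5); q=quat(down(yaw))
claw.grip(.55,15)
print(r.move_linear(cmd([*ax,.12],q),vel=.08,contact_N=6))
print(r.move_linear(cmd([*ax,.083],q),vel=.04,contact_N=6),r.get_position())
f0=np.array(r.get_wrist_force()); t0=np.array(r.get_torque())
claw.grip(0,15); r.dwell(.2)
print(r.get_width()*88,np.array(r.get_wrist_force())-f0,np.array(r.get_torque())-t0,r.get_time_s())
c=shot('scene','s9.png')
cv2.imwrite('pics/s9c.png',cv2.resize(cv2.cvtColor(c['pixels'],4)[180:255,180:260],None,fx=7,fy=7,interpolation=2))
E
```

```text
top0 [np.float64(302.39080459770116), np.float64(153.20114942528735)] 0.04536467605875576 62.45353868152464
scene0 [np.float64(235.93640699523053), np.float64(228.67567567567568)] 0.04629161714522351 64.0087418305512
False
False [ 0.5957 -0.1194  0.057 ]
14.150117301803375 [-6.4139 -0.0311  3.8255] [-0.068   0.9232  0.1012] 23.05
```

View pics/s9c.png

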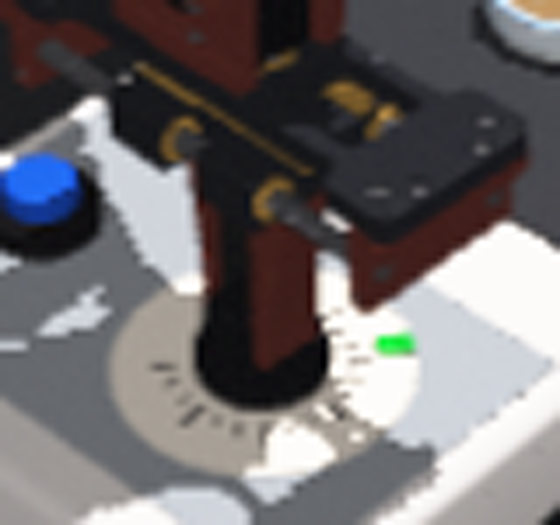

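```bash
python3 - <<'E'
from h import *
np.set_printoptions(precision=4,suppress=True)
ax=np.array([.5955,-.1193]); q=quat(down(np.radians(6.5)))
for i in range(4):
    ax[0]-=.0005; r.move_linear(cmd([*ax,.083],q),vel=.01); r.dwell(.1); f=np.array(r.get_wrist_force()); print(ax,f)
    if f[0]>-2: break
N=4
for k in range(1,N+1):
    q=quat(down(np.radians(6.5+(-27.2-6.5)*k/N))); r.move_linear(cmd([*ax,.083],q),vel=.02,rotation=q); print(r.get_wrist_force(),r.get_torque(),r.get_time_s())
np.save('ax.npy',ax)
E
```

```text
[ 0.595  -0.1193] [-5.099  -0.4894  3.3193]
[ 0.5945 -0.1193] [-2.7822 -1.5805  2.5328]
[ 0.594  -0.1193] [ 1.7666 -1.0442 -0.8968]
[ 2.8837 -2.499  -0.328 ] [-0.3244 -0.5253 -0.0367] 24.45
[ 2.6881 -1.3634 -0.9727] [-0.4293 -0.4668 -0.0196] 24.75
[ 3.0459 -1.4298 -0.45  ] [-0.3246 -0.4704 -0.0536] 25.05
[ 2.3134 -1.8437 -0.0825] [-0.3189 -0.4167 -0.0038] 25.35
```

```bash
python3 - <<'E'
from h import *
np.set_printoptions(precision=4,suppress=True)
ax=np.load('ax.npy'); q=quat(down(np.radians(-27.2)))
claw.grip(.5); r.move_linear(cmd([*ax,.15],q),vel=.1)
q=quat(down(np.radians(-82))); r.move_pose(cmd([.47,-.145,.15],q),q)
claw.grip(0,15)
for n in ('scene','top'): np.savez(n+'2.npz',**{k:np.array(v) for k,v in shot(n,n+'2.png').items()})
print(r.get_time_s())
S=load('scene2.npz');T=load('top2.npz')
a=cv2.resize(cv2.cvtColor(T.img,4)[135:190,290:355],(390,330),interpolation=0);b=cv2.resize(cv2.cvtColor(S.img,4)[200:255,190:255],(390,330),interpolation=0)
cv2.imwrite('pics/d2.png',np.hstack([a,b]))
E
```

```text
28.5333
```

View pics/d2.png

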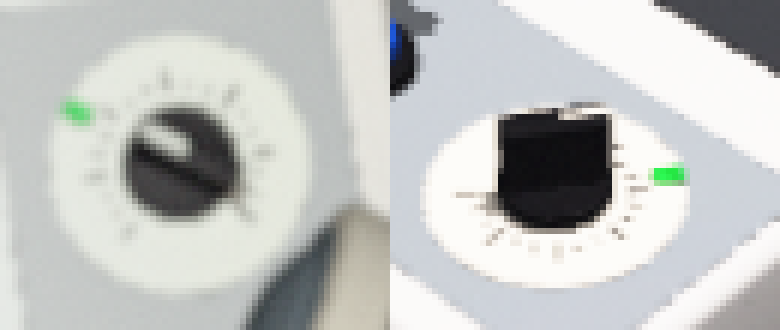

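View pics/scene2.png

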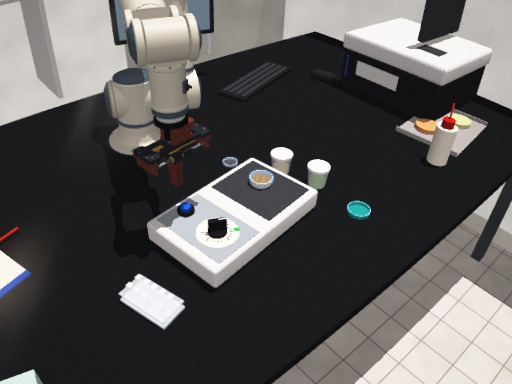

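Now the pointer stripe runs up-left, towards the green mark. I'll measure the angle of both.

```bash
python3 - <<'E'
from h import *
np.set_printoptions(precision=4,suppress=True)
S=load('scene2.npz');T=load('top2.npz')
# axis within T frame: disc centre .596,-.1195
g=cv2.cvtColor(T.img,cv2.COLOR_RGB2GRAY).astype(float)
print(g[153:165,308:326].astype(int))
for th in (70,90,110,130):
    x0,y0,x1,y1=312,153,324,163
    w=np.zeros_like(g); w[y0:y1,x0:x1]=np.clip(g[y0:y1,x0:x1]-th,0,None)
    m=(w>0).astype(np.uint8); n,l,st,ce=cv2.connectedComponentsWithStats(m,connectivity=4)
    i=l[158,317]; w[l!=i]=0
    y,x=np.nonzero(w); P=T.plane(np.c_[x,y],.108)[:,:2]; ww=w[y,x]; mu=(P*ww[:,None]).sum(0)/ww.sum()
    Cv=((P-mu)*ww[:,None]).T@(P-mu); v=np.linalg.eigh(Cv)[1][:,1]; v*=np.sign(v[1])
    print(th,len(x),mu,'pca',np.degrees(np.arctan2(v[1],v[0])),[np.degrees(np.arctan2(mu[1]-a[1],mu[0]-a[0])) for a in ((.596,-.1195),(.595,-.1193))])
q=T.img.astype(float); w=np.clip(q[...,1]-np.maximum(q[...,0],q[...,2])-12,0,None)[140:165,292:315]; yy,xx=np.mgrid[140:165,292:315]
X=T.plane([[(w*xx).sum()/w.sum(),(w*yy).sum()/w.sum()]],.067)[0]; print(X,np.degrees(np.arctan2(X[1]+.1195,X[0]-.596)))
E
```

```text
[[205 220 226 224 223 217 204 183 152 129 113 104 102 109 120 136 169 199]
 [203 213 225 228 217 196 165 134  96  64  58  56  56  61  64  78 110 151]
 [220 221 228 223 203 175 161 147 118  86  63  51  53  53  56  57  67  91]
 [224 228 228 213 179 171 189 196 182 157 125  88  63  53  53  54  53  60]
 [216 225 219 190 141 142 181 202 207 202 186 160 124  77  46  51  51  52]
 [221 222 204 154  93  91 136 170 192 205 208 203 176 119  57  46  52  46]
 [227 222 190 124  53  42  75 107 144 170 191 201 189 135  66  44  47  46]
 [226 216 171 100  41  26  27  53  76 108 141 163 163 119  68  56  54  46]
 [229 213 160  85  49  36  28  27  32  52  74 102 107  83  61  62  59  50]
 [229 213 156  86  61  59  52  42  35  29  32  47  55  60  62  65  65  61]
 [225 213 162  88  66  70  68  61  53  46  34  31  33  36  43  51  61  62]
 [223 214 166  97  68  69  69  71  63  60  56  45  34  32  27  43  46  52]]
70 70 [ 0.6036 -0.1074] pca 57.61613709373052 [np.float64(57.82736053804005), np.float64(54.12198305829013)]
90 62 [ 0.6037 -0.107 ] pca 56.08882558972708 [np.float64(58.32672600554347), np.float64(54.69512469809776)]
110 50 [ 0.6037 -0.1063] pca 52.21974714717199 [np.float64(59.83907789630178), np.float64(56.308053820343886)]
130 43 [ 0.6038 -0.106 ] pca 51.47925009853514 [np.float64(59.90919210895972), np.float64(56.450104442127056)]
[ 0.6168 -0.0792  0.067 ] 62.66376444791308
```

Ridge fit through the stripe (columns 316–320, rows 157.1–158.9) gives the pointer at about 64°, through the dial axis. The green mark is at 62.7° and the gripper left the bar at 62.8°, so the dial is set to within about 1°. Now the button.

```bash
python3 - <<'E'
from h import *
np.set_printoptions(precision=4,suppress=True)
S=load('scene0.npz');T=load('top0.npz')
a=T.plane([327.79,206.76],.087)[0];b=S.plane([185.36,206.8],.085)[0]; print(a,b)
B=((a+b)/2)[:2]; q=quat(down(np.radians(-82)))
r.move_pose(cmd([*B,.12],q),q)
print(r.move_linear(cmd([*B,.095],q),vel=.05,contact_N=5),r.get_width())
f0=np.array(r.get_wrist_force())
hit=r.move_linear(cmd([*B,.077],q),vel=.01,contact_N=12)
print(hit,np.array(r.get_position())[2]+OFF,np.array(r.get_wrist_force())-f0)
r.dwell(.4); print(np.array(r.get_position())[2]+OFF,np.array(r.get_wrist_force())-f0,r.get_time_s())
c=shot('scene','s10.png')
cv2.imwrite('pics/s10c.png',cv2.resize(cv2.cvtColor(c['pixels'],4)[170:240,150:240],None,fx=7,fy=7,interpolation=2))
E
```

```text
[ 0.4875 -0.1363  0.087 ] [ 0.4881 -0.1355  0.085 ]
False 0.004312542584422003
True 0.08220734007348991 [-1.5922  0.225   3.5285]
0.08205478161809898 [-1.5534 -0.1964  4.8571] 31.1333
```

View pics/s10c.png

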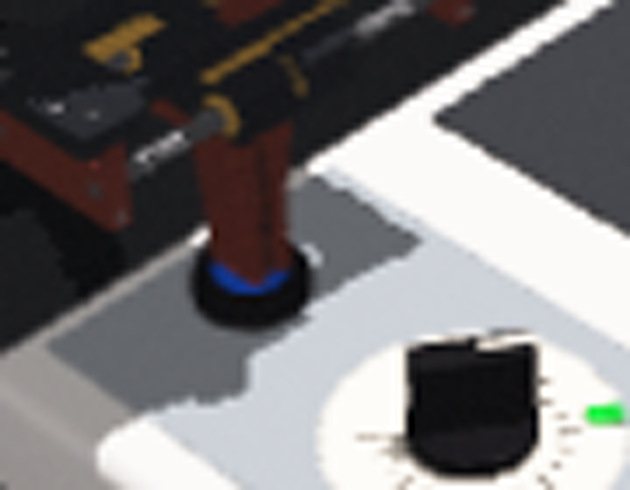

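The tip is at full travel (z 0.082), but the holding force of 4.9 N is borderline. I'll press a bit firmer before releasing.

```bash
python3 - <<'E'
from h import *
np.set_printoptions(precision=4,suppress=True)
q=quat(down(np.radians(-82))); B=[.4878,-.1359]
f0=np.array(r.get_wrist_force())
print(r.move_linear(cmd([*B,.0795],q),vel=.006,contact_N=15),r.get_position()[2]+OFF,np.array(r.get_wrist_force())-f0)
r.dwell(.3); print(r.get_position()[2]+OFF,np.array(r.get_wrist_force())-f0)
r.move_linear(cmd([*B,.15],q),vel=.1)
q2=quat(down(np.radians(-82))); r.move_pose(cmd([.40,-.02,.25],q2),q2); r.dwell(.3)
for n in ('scene','top'): np.savez(n+'3.npz',**{k:np.array(v) for k,v in shot(n,n+'3.png').items()})
print(r.get_time_s(),r.get_wrist_force())
S=load('scene3.npz');T=load('top3.npz')
a=cv2.resize(cv2.cvtColor(T.img,4)[110:300,140:390],(780,593),interpolation=2)
cv2.imwrite('pics/e.png',a)
E
```

```text
False 0.0818141644201469 [-4.5339  1.401   7.9871]
0.08181832218409296 [-4.6809  1.3982  8.9974]
33.975 [-0.0786  0.499   1.1484]
```

View pics/e.png

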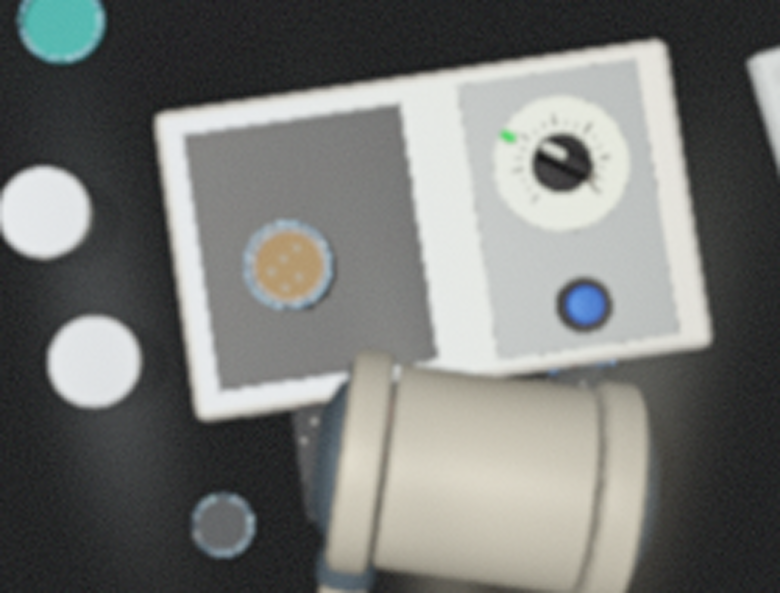

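View pics/scene3.png

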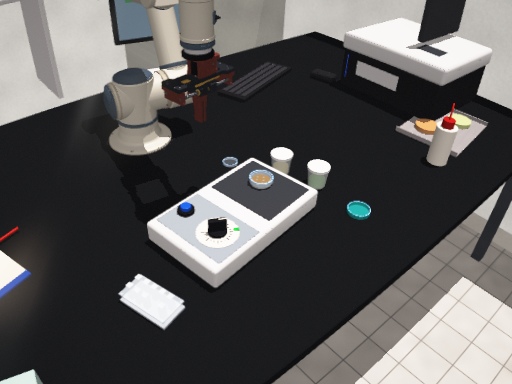

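```bash
python3 - <<'E'
from h import *
for n,b0 in (('scene',(240,165,285,195)),('top',(210,170,255,220))):
  for k in '03':
    c=load(n+k+'.npz'); m=c.mask((90,35,90),(125,255,255),b0); p=np.argwhere(m)[:,::-1]
    e=cv2.fitEllipse(cv2.convexHull(p.astype(np.float32))); print(n,k,e[0],cen(c.mask((8,70,90),(25,255,255),b0))[0])
a,b=load('scene0.npz').img.astype(int),load('scene3.npz').img.astype(int); d=abs(a-b).max(2)>40
for nm,(x0,y0,x1,y1) in dict(cups=(272,145,335,192),rack=(115,270,190,330),small=(220,154,240,170)).items(): print(nm,d[y0:y1,x0:x1].sum())
workorder.job_done(); print(r.get_time_s())
E
```

```text
scene 0 (260.5835876464844, 176.68460083007812) [260.62616822 178.39252336]
scene 3 (261.3695373535156, 176.71832275390625) [260.67924528 178.4245283 ]
top 0 (232.225341796875, 194.7698516845703) [232.03806228 194.49134948]
top 3 (232.0836181640625, 194.8458709716797) [232.15862069 194.48275862]
cups 0
rack 0
small 0
the job is handed in; nothing more can be done
the job is handed in; nothing more can be done
```

I aired the dish, set the dial to the green mark, pressed and released the start button, and handed the job in with the robot clear of everything. I last read the clock at 34.0 s, just before handing in.

- **Lid:** one edge was raised about 16 mm, roughly 6 mm clear of the dish rim, with the opposite edge low. I held it for about 1.5 s and set it back flat. In the top view the lid and dish are within about 0.15 px (0.3 mm) of where they started. The scene ellipse fit moved 0.8 px in column, which disagrees; the dish's amber contents did not move in that view.
- **Dial:** the pointer ended at about 63–64° and the green mark measured 62.5–64°, so it is set to within 1–2°.
- **Button:** it bottomed out 6 mm down at about 14 N, then was released.
- **Bystanders:** cups, rack and the small lid show no changed pixels.

Two things disagreed with the description:
- **Finger length:** the fingers end about 26.5 mm short of the reported TCP. My first close of the jaws therefore passed over the lid. I measured the offset by a light touch on the plate and a tilted view, then corrected for it.
- **Mark distance:** the green mark lay about 0.59 rad clockwise of the starting pointer, less than the stated 0.7. It was the only green mark I could see, so I used it.

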